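# Start the mist line at the potting bench

### The job

Start the mist line from the control box on the bench: with the closed fingertips, first press the yellow power rocker fully over to its white-dot side, then the blue pump rocker fully over to its white-dot side, and last press the green start button all the way down, hold it there for a moment and let it spring back. Keep to that order (nothing blue or green before the switches ahead of it are on), leave both rockers on, and do not press the red stop button. Nothing is to be picked up or shifted: the seedling pot, the jar and the empty clay pot stay standing where they are.

Things in the scene. Friction and masses are not known exactly. Their poses are not given: they have to be found in the camera images.
- console: Fixed grey control box with a white top, 170 (x) by 380 (y) by 60 mm high; origin at the centre of its underside on the bench, z up. Its four controls stand in one row along its y axis, 84 mm apart, at y = -126, -42, +42 and +126 mm, in an order that changes from run to run; all controls have the box's yaw. It is turned by up to 0.35 rad.
- power (a joint): Angle (rad) of the yellow power rocker: near 0 = off (white-dot half raised), 0.30 = fully on (white-dot half level); on counts from 0.25. It is held by friction only, so it stays where it is left; 2 to 3 N on the point moves it. Pressing further meets a hard stop.
- power_press (a point): The white dot of the yellow rocker: where to press, on the top surface of its raised half. The rocker is a V of two plates, each 36 mm long (box x) and 38 mm wide (box y), hinged in the middle along the box's y axis, 82 mm above the bench; the dot is 23 mm from the hinge, towards the box's far (+x) side. The dot is about 89 mm above the bench when off and 82 mm when on, when its plate is level. The point's z axis is vertical when off and leans with the rocker.
- pump (a joint): Angle (rad) of the blue pump rocker, same build, values and friction as the yellow one.
- pump_press (a point): The white dot of the blue pump rocker, same build and heights as the yellow one; likewise towards the box's far (+x) side.
- start (a joint): Travel (m) of the green push button: 0 = up, 0.008 = fully down; a press counts from 0.006, held 0.1 s. A spring of 4 N at full travel brings it back up.
- start_top (a point): Centre of the top of the green start button, a round cap 42 mm across that is pressed straight down 8 mm. The point moves with the cap.
- stop (a joint): Travel (m) of the red stop button, built like the green one; must not be pressed.
- stop_top (a point): Centre of the top of the red stop button's cap, 42 mm across.
- seedling_mid (a point): Loose black pot with a seedling, 70 mm across the rim, 70 mm high, leaves up to 115 mm; the point is at its centre, 35 mm up. Stands on the bench beyond the box.
- feed_mid (a point): Loose jar with a green lid, 54 mm across, 95 mm high; the point is at its centre, 47.5 mm up. Stands on the bench beside the box.
- empty_pot_mid (a point): Loose empty clay-coloured pot, 68 mm across the rim, 65 mm high; the point is at its centre, 32.5 mm up. Stands on the bench beside the box.
Not all that is in view belongs to the job. Several things look just like the part that bears feed_mid: the one meant starts farthest to the robot's left.

How it is judged:
By the outcome, as a careful person would: the job done as asked, in the order asked, and still so for the second after the job is handed in, with the robot touching nothing.
It also fails if it takes over 40 s, if anything falls off the work surface, if the arm or the gripper's body presses on something with over 40 N, if the wrist force passes 120 N, or if a joint passes its speed limit or range.

### The arm

A 6-joint arm with a two-finger parallel gripper is mounted at the origin on the work surface. World frame = base frame: x ahead of the robot, y to its left, z up, the work surface at z = 0. Lengths are in m, angles in degrees, forces in N, time in s.
With the tool pointing down it reaches from about 0.375 to 0.9 m from the base axis. Payload 3.1 kg.
Tool frame: the origin (TCP) lies on the centre line of the jaws, within the pads' length; the fingertips stand 25 mm ahead of it and the grasp point (between the pads) lies 6 mm ahead of it; z points along the fingers, y is the line along which they close (so a half turn about z gives the same grasp; the last joint's range is limited). The gripper opens to 87 mm and grips with 3 to 60 N. Pads are 19 mm wide; open, the fingers measure 117 mm over their backs; the gripper's body (75 mm by 190 mm) begins 51 mm behind the grasp point.
Start: joints at [-87.405, 30.224, 82.088, -0, 67.689, -10.227], TCP at [0.139, -0.609, 0.248] pointing down, gripper open.
Joint ranges: [-176.69, 176.69], [-43.24, 126.21], [12.49, 139.97], [-82, 262], [0, 151.66], [-163.58, 163.58]. Speed limits (degrees/s): [159.86, 159.86, 180, 180, 180, 180].

### API

Orientations are given as a 3x3 rotation matrix whose columns are the frame's x, y, z axes.
In Python, from rig import read_state, capture, camera_params, hand_in gives the robot as it stands.
- The arm moves only by the tool apply_moves, never from a script. Its argument "rows" is a list of rows, each an object of numbers: "x", "y", "z": the shift along the tool's x, y, z in mm; "rx", "ry", "rz": the turn, a rotation vector about the tool's x, y, z in units of 6 degrees (1.0 is 6 degrees); "claw": the closure in counts, from 0 (fully open) to 255 (shut). A call has 1 to 10 rows; each row is the pose to reach, as a shift and turn from the pose commanded when the call began, along the tool's axes at that moment; what a row does not reach only later rows make up. A row lasts 1/8 s, in which the tool goes at most 62.5 mm and 10.7 degrees, less where a joint would pass 70% of its speed; a pose out of reach is approached as far as the arm can. A call with a gripper value outside its range is refused whole. The fingers move at their own pace and stop on an object; the grip force is fixed at half the most. Time passes only in rows, so rows that repeat a pose let the fingers close. It gives the time, the measured TCP pose, the force, the opening and the grip force at its end, in the units of the state.
- read_state(): the state, without advancing time (a new reading comes with each control period).
- capture(name): name is "scene" or "top" or "wrist"; returns (picture, depth): 420x560x3 uint8, red, green, blue; 420x560 float32, m along the optical axis (not along the pixel's ray), 0 where there is no reading.
- camera_params(name): a dict with "fx", "fy", "cx", "cy" (pixels), "xyz" and "orientation" of the camera in the world. Camera axes: x right, y up, looking along -z (the intrinsics and any distortion apply to the point x, -y, -z); pixel columns grow to the right and rows downward; lengths in m; the calibration is good to about 2 mm. The wrist camera is an equidistant fisheye: a pixel r from the principal point sees the ray r / f radians off the axis. A picture is of the moment at which its call begins: read the wrist's pose just before it. camera_params takes no time and is no camera call; for the wrist camera it gives the pose at the moment of the call.
- hand_in(): hands the job in; it is judged then, once.
The state is a dict: "time_s": time; "joint_positions": joint angles; "qvel": joint speeds; "tau": joint torques, N m; "position": TCP position; "tcp_rot": TCP orientation; "force": force on the tool from outside, world axes, zero at the start; "moment": the same for the moment, N m; "opening": opening from 0.0 (shut) to 1.0 (fully open); "grasp_force": force on a finger pad.
Only numpy, scipy, OpenCV 4.12 (cv2) and the standard library are available. Lean on these libraries where they do the work, as an engineer would, in place of code of your own. Each camera call takes 0.05 s, during which the arm holds its last target. There are 200 camera calls.

## Working session

There is one attempt and no reset: what is moved stays moved. The work goes in short steps, Python scripts to look and compute and a tool call to move; the robot and the scene stay as the last step left them, time stands still between calls to the robot, and variables do not carry over. Pictures are saved under pics/ and viewed, at most 10 in all, crops included, and the job is handed in when it is done.

Besides the shell and the picture viewer there is one more tool, called after "Call:" in YAML: its name, and indented under it one key for each argument. apply_moves: Moves the arm, as the interface text tells. Its arguments: {"type":"object","properties":{"rows":{"type":"array"}},"required":["rows"]}

```bash
mkdir -p pics; ls; python3 - <<'E'
from rig import *
import cv2,numpy as np
for n in("scene","top"):
    p,d=capture(n); c=camera_params(n); print(n,c)
    cv2.imwrite(f"pics/{n}.png",p[...,::-1]); np.savez(f"{n}.npz",p=p,d=d)
s=read_state();print(s)
E
```

```text
pics
scene {'fx': 451.85709396100003, 'fy': 451.85709396100003, 'cx': 276.985325186276, 'cy': 204.8030590736639, 'xyz': array([1.23729571, 0.48959916, 0.76929709]), 'orientation': array([[-0.56178496, -0.54287607,  0.62424613],
       [ 0.82718992, -0.35727308,  0.4337197 ],
       [-0.01242971,  0.76002731,  0.64977226]])}
top {'fx': 501.46949534288484, 'fy': 501.46949534288484, 'cx': 278.1995789706533, 'cy': 215.83574616473186, 'xyz': array([0.37320123, 0.03564819, 1.39243458]), 'orientation': array([[-0.01025405,  0.9879929 , -0.15415866],
       [-0.99990812, -0.01149803, -0.00718002],
       [-0.00886633,  0.15407087,  0.98802002]])}
{'time_s': 0.1, 'joint_positions': array([-8.74046525e+01,  3.02741983e+01,  8.21488987e+01, -7.02242516e-04,
        6.76910715e+01, -1.02270859e+01]), 'qvel': array([-0.05546369, -0.18696312, -0.04221128,  0.03401378, -0.00702794,
        0.07641312]), 'tau': array([ 2.16507301e-04, -4.40986204e+01, -1.77150947e+01,  6.35189423e-02,
        5.33880189e-02, -4.51941708e-05]), 'position': array([ 0.1387058 , -0.60878017,  0.24666428]), 'tcp_rot': array([[ 9.75061518e-01,  2.21934735e-01, -1.01556726e-04],
       [ 2.21934494e-01, -9.75059547e-01,  1.99005691e-03],
       [ 3.42638896e-04, -1.96296685e-03, -9.99998015e-01]]), 'force': array([-0.08354988,  0.11106517, -0.45388902]), 'moment': array([ 0.03823406, -0.0405372 , -0.01260716]), 'grasp_force': 0.0, 'opening': 1.0000522067874529}
```

View pics/top.png

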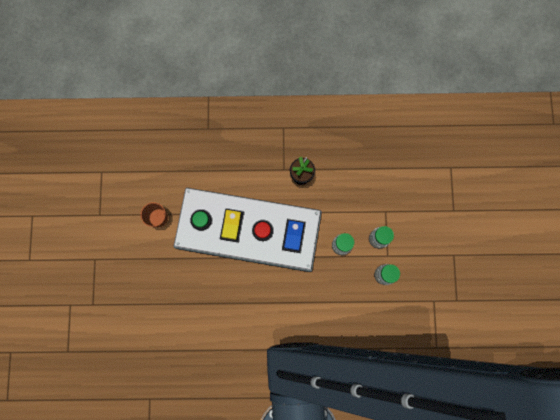

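View pics/scene.png

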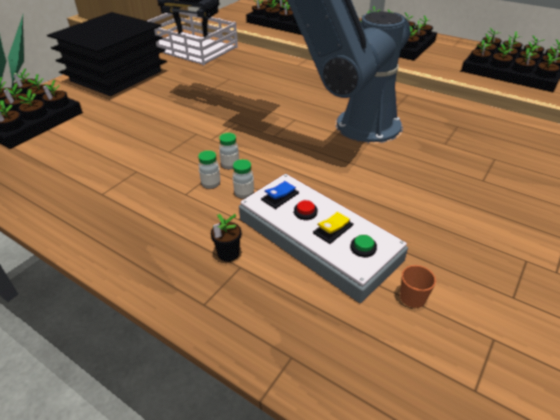

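The top view (up = +x, left = +y) shows green at (200,219), yellow (231,225) with its dot at (233,215), red (262,230), and blue (294,236) with its dot at (295,227). The clay pot is at left (157,216), the seedling at (302,170), and the jars to the right. Next I cast rays for the positions.

```bash
cat > h.py <<'E'
import numpy as np,cv2
from rig import *
def ray(c,u,v,z):
    d=c["orientation"]@np.array([(u-c["cx"])/c["fx"],-(v-c["cy"])/c["fy"],-1]); return c["xyz"]+d*(z-c["xyz"][2])/d[2]
def cen(p,lo,hi,box,mn=10):
    m=cv2.inRange(cv2.cvtColor(p,cv2.COLOR_RGB2HSV),lo,hi); k=np.zeros_like(m); x0,y0,x1,y1=box;k[y0:y1,x0:x1]=m[y0:y1,x0:x1]
    n,_,st,ce=cv2.connectedComponentsWithStats(k); i=1+np.argmax(st[1:,4]); return ce[i],st[i,4]
E
python3 - <<'E'
from h import *
boxes={"top":dict(green=(185,200,215,240),yellow=(215,200,248,245),red=(248,215,277,245),blue=(278,215,310,256),d_y=(226,210,239,221),d_b=(290,222,301,232)),
"scene":dict(green=(345,228,382,262),yellow=(308,205,358,245),red=(290,195,322,222),blue=(258,175,304,212),d_y=(320,220,335,236),d_b=(265,184,280,200))}
col=dict(green=((45,80,40),(85,255,255)),yellow=((20,120,80),(35,255,255)),red=((0,150,80),(6,255,255)),blue=((100,120,60),(125,255,255)),d_y=((0,0,150),(180,90,255)),d_b=((0,0,130),(180,110,255)))
Z=dict(green=.075,yellow=.084,red=.075,blue=.084,d_y=.089,d_b=.089)
for n in boxes:
    f=np.load(n+".npz");c=camera_params(n)
    for k,b in boxes[n].items():
        try:
            (u,v),a=cen(f["p"],*col[k],b); d=f["d"][int(round(v)),int(round(u))]
            P=c["xyz"]+c["orientation"]@(d*np.array([(u-c["cx"])/c["fx"],-(v-c["cy"])/c["fy"],-1]))
            print(n,k,np.round([u,v],1),a,"ray",ray(c,u,v,Z[k]).round(4),"depth",P.round(4))
        except Exception as e: print(n,k,e)
# white top plate corners
f=np.load("top.npz");m=cv2.inRange(cv2.cvtColor(f["p"],cv2.COLOR_RGB2HSV),(0,0,150),(180,60,255));m[:180]=0;m[280:]=0
cs=max(cv2.findContours(m,0,2)[0],key=cv2.contourArea);r=cv2.boxPoints(cv2.minAreaRect(cs));c=camera_params("top")
Q=np.array([ray(c,*q,.06) for q in r]);print(Q.round(4),Q.mean(0).round(4))
for i in range(4):e=Q[i]-Q[i-1];print(np.linalg.norm(e).round(4),np.degrees(np.arctan2(e[1],e[0])).round(1))
E
```

```text
top green [199.6 218.9] 223 ray [0.573  0.2544 0.075 ] depth [0.5718 0.2532 0.0827]
top yellow [230.5 224.7] 414 ray [0.5552 0.1711 0.084 ] depth [0.5548 0.1709 0.0863]
top red [262.  229.4] 199 ray [0.5428 0.0886 0.075 ] depth [0.5421 0.0883 0.0801]
top blue [293.3 235.6] 426 ray [0.5245 0.0062 0.084 ] depth [0.5248 0.0061 0.0811]
top d_y [232.  215.6] 23 ray [0.5786 0.1669 0.089 ] depth [0.5791 0.1672 0.086 ]
top d_b [294.8 226.3] 30 ray [0.5482 0.0019 0.089 ] depth [0.5481 0.0019 0.0898]
scene green [363.7 243.1] 289 ray [0.5725 0.2525 0.075 ] depth [0.5807 0.2554 0.0836]
scene yellow [334.2 222.4] 360 ray [0.5587 0.1725 0.084 ] depth [0.5564 0.1714 0.0816]
scene red [305.6 207.1] 192 ray [0.5402 0.0868 0.075 ] depth [0.5496 0.0923 0.0843]
scene blue [280.8 190.2] 273 ray [0.5286 0.0092 0.084 ] depth [0.5272 0.0083 0.0826]
scene d_y [327.1 224.6] 15 ray [0.5785 0.1653 0.089 ] depth [0.5807 0.1664 0.0913]
scene d_b [269.4 186.9] 65 ray [ 0.5385 -0.0176  0.089 ] depth [ 0.5109 -0.0377  0.0621]
[[ 0.5046  0.3241  0.06  ]
 [ 0.6627  0.3003  0.06  ]
 [ 0.5938 -0.0674  0.06  ]
 [ 0.4384 -0.0373  0.06  ]] [0.5499 0.1299 0.06  ]
0.3674 79.6
0.1599 -8.6
0.3741 -100.6
0.1583 169.1
```

Call:
apply_moves:
  rows:
    - {"x": 602,"y": -659,"z": 0,"rz": 3.9,"claw": 255}
    - {"x": 602,"y": -659,"z": 0,"rz": 3.9,"claw": 255}
    - {"x": 602,"y": -659,"z": 0,"rz": 3.9,"claw": 255}
    - {"x": 602,"y": -659,"z": 0,"rz": 3.9,"claw": 255}
    - {"x": 602,"y": -659,"z": 0,"rz": 3.9,"claw": 255}
    - {"x": 602,"y": -659,"z": 0,"rz": 3.9,"claw": 255}
    - {"x": 602,"y": -659,"z": 0,"rz": 3.9,"claw": 255}
    - {"x": 602,"y": -659,"z": 0,"rz": 3.9,"claw": 255}
    - {"x": 602,"y": -659,"z": 0,"rz": 3.9,"claw": 255}
    - {"x": 602,"y": -659,"z": 0,"rz": 3.9,"claw": 255}

```text
validation failed for argument at $.ro...
```

```bash
cat > g.py <<'E'
import sys
from h import *
s=read_state();R=s["tcp_rot"];t=np.array(list(map(float,sys.argv[1:4])))
yaw=np.degrees(np.arctan2(R[1,0],R[0,0]))
print(s["time_s"],s["position"].round(4),"yaw",yaw.round(2),"zax",R[:,2].round(3),"F",s["force"].round(1),s["opening"],"move",(1000*R.T@(t-s["position"])).round(1),"rz",((yaw+10.6)/6).round(2))
E
python3 g.py .5796 .1668 .2
```

```text
0.1 [ 0.1387 -0.6088  0.2467] yaw 12.82 zax [-0.     0.002 -1.   ] F [-0.1  0.1 -0.5] 1.0000522067874529 move [ 602.  -658.3   48.2] rz 3.9
```

Call:
apply_moves:
  rows:
    - {"x": 200,"y": -220,"z": 0,"rx": 0,"ry": 0,"rz": 3.9,"claw": 255}
    - {"x": 200,"y": -220,"z": 0,"rx": 0,"ry": 0,"rz": 3.9,"claw": 255}
    - {"x": 200,"y": -220,"z": 0,"rx": 0,"ry": 0,"rz": 3.9,"claw": 255}
    - {"x": 200,"y": -220,"z": 0,"rx": 0,"ry": 0,"rz": 3.9,"claw": 255}
    - {"x": 200,"y": -220,"z": 0,"rx": 0,"ry": 0,"rz": 3.9,"claw": 255}

```text
time_s: 0.72
position: [0.2855, -0.3476, 0.2473]
tcp_rot: [[0.983, -0.183, -0.0], [-0.183, -0.983, 0.002], [-0.001, -0.001, -1.0]]
force: [0.9, 0.3, 0.2]
opening: 0.52
grasp_force: 0.0
```

Call:
apply_moves:
  rows:
    - {"x": 195,"y": -562,"z": 0,"rx": 0,"ry": 0,"rz": 0,"claw": 255}
    - {"x": 195,"y": -562,"z": 0,"rx": 0,"ry": 0,"rz": 0,"claw": 255}
    - {"x": 195,"y": -562,"z": 0,"rx": 0,"ry": 0,"rz": 0,"claw": 255}
    - {"x": 195,"y": -562,"z": 0,"rx": 0,"ry": 0,"rz": 0,"claw": 255}
    - {"x": 195,"y": -562,"z": 0,"rx": 0,"ry": 0,"rz": 0,"claw": 255}
    - {"x": 195,"y": -562,"z": 0,"rx": 0,"ry": 0,"rz": 0,"claw": 255}
    - {"x": 195,"y": -562,"z": 0,"rx": 0,"ry": 0,"rz": 0,"claw": 255}
    - {"x": 195,"y": -562,"z": 0,"rx": 0,"ry": 0,"rz": 0,"claw": 255}
    - {"x": 195,"y": -562,"z": 40,"rx": 0,"ry": 0,"rz": 0,"claw": 255}
    - {"x": 195,"y": -562,"z": 40,"rx": 0,"ry": 0,"rz": 0,"claw": 255}

```text
time_s: 1.98
position: [0.5802, 0.1688, 0.2062]
tcp_rot: [[0.983, -0.181, -0.001], [-0.181, -0.983, 0.0], [-0.001, 0.0, -1.0]]
force: [0.2, 0.3, -0.2]
opening: 0.005
grasp_force: 0.0
```

```bash
python3 g.py .5796 .1668 .2; python3 - <<'E'
from h import *
c=camera_params("wrist");p,d=capture("wrist");cv2.imwrite("pics/w1.png",p[...,::-1]);np.savez("w1.npz",p=p,d=d);print(c)
E
```

```text
1.975 [0.5802 0.1688 0.2062] yaw -10.45 zax [-0.001  0.    -1.   ] F [ 0.2  0.3 -0.2] 0.005499093949931558 move [-0.2  2.1  6.2] rz 0.02
{'fx': 325.19226210127806, 'fy': 325.19226210127806, 'cx': 278.45036927763283, 'cy': 207.4056788980039, 'xyz': array([0.64941018, 0.1556327 , 0.34316023]), 'orientation': array([[-1.82313335e-01,  9.49155357e-01,  2.56643636e-01],
       [-9.83240231e-01, -1.76179998e-01, -4.68962191e-02],
       [ 7.03677772e-04, -2.60892154e-01,  9.65367696e-01]])}
```

View pics/w1.png

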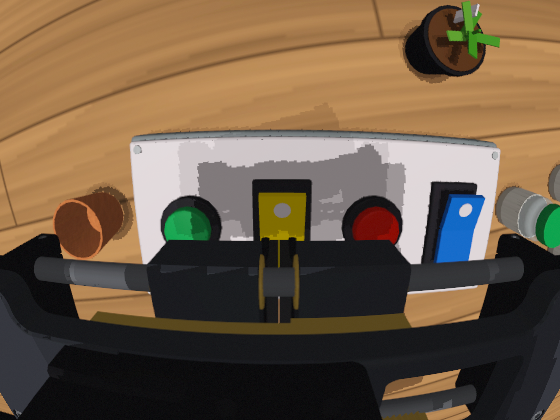

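The wrist view shows the yellow dot at (282,211), clear of the closed fingertips, the blue dot at (465,210) and parts of the green (187,225) and red caps. I refine both dots with fisheye rays.

```bash
python3 - <<'E'
from h import *
c=camera_params("wrist")
def fr(u,v,z):
    x,y=(u-c["cx"])/c["fx"],(v-c["cy"])/c["fy"];t=np.hypot(x,y);s=np.sin(t)/t if t else 1
    d=c["orientation"]@np.array([x*s,-y*s,-np.cos(t)]);return c["xyz"]+d*(z-c["xyz"][2])/d[2]
p=np.load("w1.npz")["p"]
for b in((270,200,296,222),(456,200,476,220)):
    (u,v),a=cen(p,(0,0,120),(180,90,255),b);print(u,v,a,fr(u,v,.089).round(4))
E
```

```text
281.77435897435896 210.04102564102564 195 [0.5809 0.169  0.089 ]
465.03007518796994 209.87218045112783 133 [0.5507 0.0055 0.089 ]
```

Call:
apply_moves:
  rows:
    - {"x": 0,"y": 0,"z": 50,"rx": 0,"ry": 0,"rz": 0,"claw": 255}
    - {"x": 0,"y": 0,"z": 80,"rx": 0,"ry": 0,"rz": 0,"claw": 255}
    - {"x": 0,"y": 0,"z": 88,"rx": 0,"ry": 0,"rz": 0,"claw": 255}
    - {"x": 0,"y": 0,"z": 93,"rx": 0,"ry": 0,"rz": 0,"claw": 255}
    - {"x": 0,"y": 0,"z": 96,"rx": 0,"ry": 0,"rz": 0,"claw": 255}
    - {"x": 0,"y": 0,"z": 98,"rx": 0,"ry": 0,"rz": 0,"claw": 255}
    - {"x": 0,"y": 0,"z": 99,"rx": 0,"ry": 0,"rz": 0,"claw": 255}
    - {"x": 0,"y": 0,"z": 99,"rx": 0,"ry": 0,"rz": 0,"claw": 255}

```text
time_s: 3.02
position: [0.5805, 0.1661, 0.1091]
tcp_rot: [[0.983, -0.184, 0.002], [-0.184, -0.983, -0.0], [0.002, -0.0, -1.0]]
force: [0.3, -0.7, 1.0]
opening: 0.005
grasp_force: 0.6
```

Call:
apply_moves:
  rows:
    - {"x": 0,"y": 0,"z": 1,"rx": 0,"ry": 0,"rz": 0,"claw": 255}
    - {"x": 0,"y": 0,"z": 2,"rx": 0,"ry": 0,"rz": 0,"claw": 255}
    - {"x": 0,"y": 0,"z": 3,"rx": 0,"ry": 0,"rz": 0,"claw": 255}
    - {"x": 0,"y": 0,"z": 3,"rx": 0,"ry": 0,"rz": 0,"claw": 255}

```text
time_s: 3.52
position: [0.5805, 0.1662, 0.1073]
tcp_rot: [[0.983, -0.183, 0.002], [-0.183, -0.983, -0.0], [0.002, -0.0, -1.0]]
force: [-1.0, -1.8, 10.5]
opening: 0.003
grasp_force: 5.1
```

Call:
apply_moves:
  rows:
    - {"x": 0,"y": 0,"z": 1,"rx": 0,"ry": 0,"rz": 0,"claw": 255}
    - {"x": 0,"y": 0,"z": 1,"rx": 0,"ry": 0,"rz": 0,"claw": 255}

```text
time_s: 3.78
position: [0.5806, 0.1662, 0.1071]
tcp_rot: [[0.983, -0.183, 0.002], [-0.183, -0.983, -0.0], [0.002, -0.0, -1.0]]
force: [-2.8, -1.7, 15.6]
opening: 0.001
grasp_force: 7.6
```

Call:
apply_moves:
  rows:
    - {"x": 0,"y": 0,"z": -30,"rx": 0,"ry": 0,"rz": 0,"claw": 255}
    - {"x": 0,"y": 0,"z": -70,"rx": 0,"ry": 0,"rz": 0,"claw": 255}
    - {"x": -1,"y": 55,"z": -80,"rx": 0,"ry": 0,"rz": 0,"claw": 255}
    - {"x": -1,"y": 110,"z": -80,"rx": 0,"ry": 0,"rz": 0,"claw": 255}
    - {"x": -1,"y": 165,"z": -80,"rx": 0,"ry": 0,"rz": 0,"claw": 255}
    - {"x": -1,"y": 165,"z": -80,"rx": 0,"ry": 0,"rz": 0,"claw": 255}
    - {"x": -1,"y": 165,"z": -80,"rx": 0,"ry": 0,"rz": 0,"claw": 255}

```text
time_s: 4.65
position: [0.5484, 0.0044, 0.1843]
tcp_rot: [[0.983, -0.185, -0.0], [-0.185, -0.983, 0.001], [-0.001, -0.001, -1.0]]
force: [0.2, -0.2, 0.7]
opening: 0.007
grasp_force: 0.0
```

```bash
python3 g.py .549 .004 .117; python3 - <<'E'
from h import *
p,d=capture("wrist");cv2.imwrite("pics/w2.png",p[...,::-1])
E
```

```text
4.65 [0.5484 0.0044 0.1843] yaw -10.63 zax [-0.     0.001 -1.   ] F [ 0.2 -0.2  0.7] 0.006592580103946017 move [ 0.7  0.3 67.3] rz -0.01
```

View pics/w2.png

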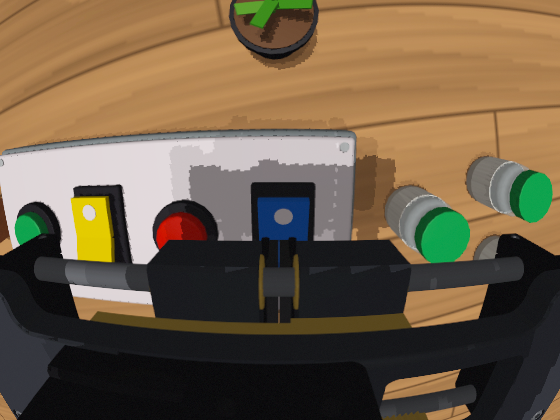

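The yellow rocker's dot half (89,212) is now pressed down, and the blue dot (283,216) lies in front of the fingertips just as the yellow one did. I press blue.

Call:
apply_moves:
  rows:
    - {"x": 0,"y": 0,"z": 40,"rx": 0,"ry": 0,"rz": 0,"claw": 255}
    - {"x": 0,"y": 0,"z": 62,"rx": 0,"ry": 0,"rz": 0,"claw": 255}
    - {"x": 0,"y": 0,"z": 68,"rx": 0,"ry": 0,"rz": 0,"claw": 255}
    - {"x": 0,"y": 0,"z": 72,"rx": 0,"ry": 0,"rz": 0,"claw": 255}
    - {"x": 0,"y": 0,"z": 75,"rx": 0,"ry": 0,"rz": 0,"claw": 255}
    - {"x": 0,"y": 0,"z": 77,"rx": 0,"ry": 0,"rz": 0,"claw": 255}
    - {"x": 0,"y": 0,"z": 78,"rx": 0,"ry": 0,"rz": 0,"claw": 255}
    - {"x": 0,"y": 0,"z": 79,"rx": 0,"ry": 0,"rz": 0,"claw": 255}
    - {"x": 0,"y": 0,"z": 79,"rx": 0,"ry": 0,"rz": 0,"claw": 255}

```text
time_s: 5.82
position: [0.5492, 0.0041, 0.1073]
tcp_rot: [[0.983, -0.184, 0.002], [-0.184, -0.983, -0.0], [0.002, -0.0, -1.0]]
force: [-2.3, 1.9, 9.2]
opening: 0.008
grasp_force: 5.0
```

Call:
apply_moves:
  rows:
    - {"x": 0,"y": 0,"z": 1,"rx": 0,"ry": 0,"rz": 0,"claw": 255}
    - {"x": 0,"y": 0,"z": 1,"rx": 0,"ry": 0,"rz": 0,"claw": 255}

```text
time_s: 6.08
position: [0.5493, 0.0041, 0.1071]
tcp_rot: [[0.983, -0.184, 0.003], [-0.184, -0.983, -0.0], [0.003, -0.0, -1.0]]
force: [-3.1, 2.2, 15.7]
opening: 0.005
grasp_force: 8.0
```

Call:
apply_moves:
  rows:
    - {"x": 0,"y": 0,"z": -30,"rx": 0,"ry": 0,"rz": 0,"claw": 255}
    - {"x": 0,"y": 0,"z": -70,"rx": 0,"ry": 0,"rz": 0,"claw": 255}
    - {"x": -22,"y": -60,"z": -80,"rx": 0,"ry": 0,"rz": 0,"claw": 255}
    - {"x": -22,"y": -120,"z": -80,"rx": 0,"ry": 0,"rz": 0,"claw": 255}
    - {"x": -22,"y": -180,"z": -80,"rx": 0,"ry": 0,"rz": 0,"claw": 255}
    - {"x": -22,"y": -235,"z": -80,"rx": 0,"ry": 0,"rz": 0,"claw": 255}
    - {"x": -22,"y": -250,"z": -80,"rx": 0,"ry": 0,"rz": 0,"claw": 255}
    - {"x": -22,"y": -250,"z": -80,"rx": 0,"ry": 0,"rz": 0,"claw": 255}
    - {"x": -22,"y": -250,"z": -80,"rx": 0,"ry": 0,"rz": 0,"claw": 255}

```text
time_s: 7.2
position: [0.5725, 0.2522, 0.1843]
tcp_rot: [[0.983, -0.185, -0.001], [-0.185, -0.983, -0.001], [-0.001, 0.001, -1.0]]
force: [-1.0, -0.3, 0.5]
opening: 0.007
grasp_force: 0.0
```

```bash
python3 g.py .5735 .2545 .108; python3 - <<'E'
from h import *
p,d=capture("scene");cv2.imwrite("pics/s2.png",cv2.resize(p[160:280,230:430],None,fx=3,fy=3)[...,::-1])
p,d=capture("wrist");cv2.imwrite("pics/w3.png",p[...,::-1])
E
```

```text
7.2 [0.5725 0.2522 0.1843] yaw -10.66 zax [-0.001 -0.001 -1.   ] F [-1.  -0.3  0.5] 0.007263265230079474 move [ 0.7 -2.5 76.3] rz -0.01
```

View pics/s2.png

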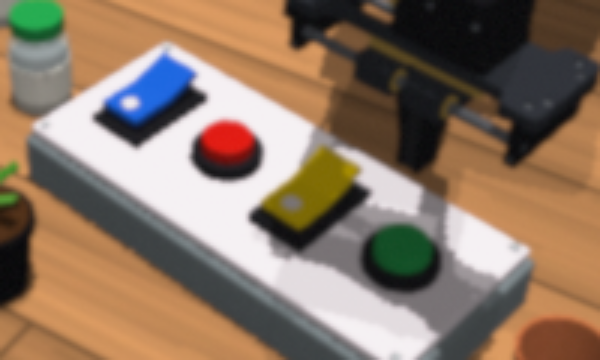

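View pics/w3.png

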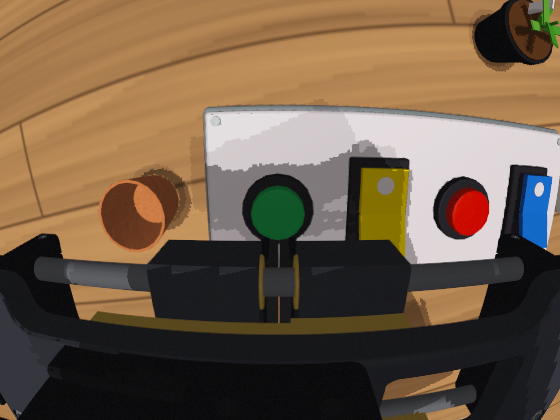

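Both rockers now have their dot halves level (scene crop: blue dot (130,102), yellow dot (290,203)), and the green cap (278,212) is centred with the fingers. I press green.

Call:
apply_moves:
  rows:
    - {"x": 0,"y": 0,"z": 40,"rx": 0,"ry": 0,"rz": 0,"claw": 255}
    - {"x": 0,"y": 0,"z": 65,"rx": 0,"ry": 0,"rz": 0,"claw": 255}
    - {"x": 0,"y": 0,"z": 74,"rx": 0,"ry": 0,"rz": 0,"claw": 255}
    - {"x": 0,"y": 0,"z": 78,"rx": 0,"ry": 0,"rz": 0,"claw": 255}
    - {"x": 0,"y": 0,"z": 80,"rx": 0,"ry": 0,"rz": 0,"claw": 255}
    - {"x": 0,"y": 0,"z": 82,"rx": 0,"ry": 0,"rz": 0,"claw": 255}
    - {"x": 0,"y": 0,"z": 82,"rx": 0,"ry": 0,"rz": 0,"claw": 255}

```text
time_s: 8.18
position: [0.5734, 0.2539, 0.1034]
tcp_rot: [[0.983, -0.183, 0.002], [-0.183, -0.983, -0.0], [0.002, -0.0, -1.0]]
force: [-0.9, -3.2, 2.9]
opening: 0.001
grasp_force: 1.6
```

Call:
apply_moves:
  rows:
    - {"x": 0,"y": 0,"z": 1,"rx": 0,"ry": 0,"rz": 0,"claw": 255}
    - {"x": 0,"y": 0,"z": 2,"rx": 0,"ry": 0,"rz": 0,"claw": 255}
    - {"x": 0,"y": 0,"z": 3,"rx": 0,"ry": 0,"rz": 0,"claw": 255}
    - {"x": 0,"y": 0,"z": 4,"rx": 0,"ry": 0,"rz": 0,"claw": 255}
    - {"x": 0,"y": 0,"z": 4,"rx": 0,"ry": 0,"rz": 0,"claw": 255}

```text
time_s: 8.8
position: [0.5735, 0.2539, 0.1012]
tcp_rot: [[0.983, -0.183, 0.002], [-0.183, -0.983, -0.0], [0.002, -0.0, -1.0]]
force: [-2.5, -3.8, 16.2]
opening: 0.007
grasp_force: 8.0
```

Call:
apply_moves:
  rows:
    - {"x": 0,"y": 0,"z": 0,"rx": 0,"ry": 0,"rz": 0,"claw": 255}
    - {"x": 0,"y": 0,"z": 0,"rx": 0,"ry": 0,"rz": 0,"claw": 255}
    - {"x": 0,"y": 0,"z": -20,"rx": 0,"ry": 0,"rz": 0,"claw": 255}
    - {"x": 0,"y": 0,"z": -60,"rx": 0,"ry": 0,"rz": 0,"claw": 255}
    - {"x": 0,"y": 0,"z": -110,"rx": 0,"ry": 0,"rz": 0,"claw": 255}
    - {"x": 0,"y": 0,"z": -120,"rx": 0,"ry": 0,"rz": 0,"claw": 255}
    - {"x": 0,"y": 0,"z": -120,"rx": 0,"ry": 0,"rz": 0,"claw": 255}
    - {"x": 0,"y": 0,"z": -120,"rx": 0,"ry": 0,"rz": 0,"claw": 255}

```text
time_s: 9.8
position: [0.5716, 0.2538, 0.2166]
tcp_rot: [[0.983, -0.184, -0.004], [-0.184, -0.983, -0.001], [-0.004, 0.001, -1.0]]
force: [0.2, 0.5, -0.6]
opening: 0.007
grasp_force: 0.0
```

```bash
python3 - <<'E'
from h import *
p,d=capture("scene");cv2.imwrite("pics/s3.png",cv2.resize(p[120:320,190:450],None,fx=2.5,fy=2.5)[...,::-1])
E
```

```text
(no output)
```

View pics/s3.png

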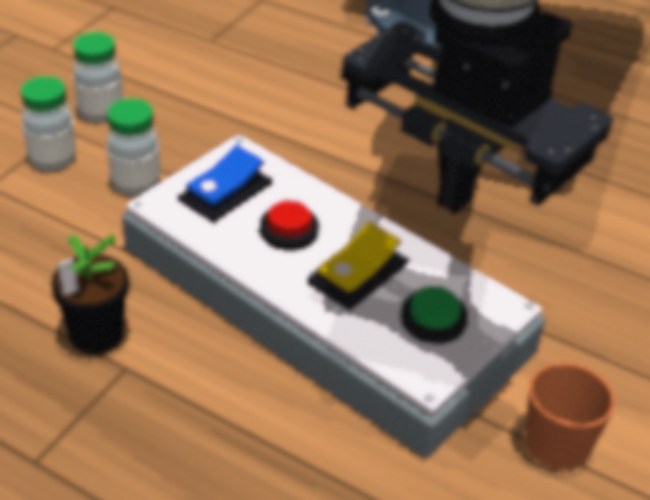

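Both rockers are on (dots at (208,186) and (343,269)), the green cap (437,308) is up again, and the pots and jars are unmoved.

```bash
python3 -c "from rig import *;print(hand_in())"
```

```text
the job is handed in; nothing more can be done
None
```

I pressed the yellow rocker fully on, then the blue one, then pressed the green start button to its stop, held it and let it spring back. I never pressed the red button, the pots and jars stayed where they were, and the job was handed in at about 10 s.

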